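# Wind the syringe dispenser up to its plunger and switch the drive on

## Robot

A 6-joint arm with a two-finger parallel gripper is mounted at the origin on the work surface. World frame = base frame: x ahead of the robot, y to its left, z up, the work surface at z = 0. Lengths are in m, angles in rad, forces in N, time in s.
With the tool pointing down it reaches from about 0.425 to 0.95 m from the base axis. Payload 3.5 kg.
Tool frame: the origin (TCP) lies between the finger pads; the fingertips stand 19 mm ahead of it and the grasp point (between the pads) is the TCP; z points along the fingers, y is the line along which they close (so a half turn about z gives the same grasp; the last joint's range is limited). The gripper opens to 85 mm and grips with 20 to 120 N. Pads are 22 mm wide; open, the fingers measure 114 mm over their backs; the gripper's body (76 mm by 85 mm) begins 54 mm behind the grasp point. The pads swing forward as they close: fully open they stand 13 mm farther back than shut.
Start: joints at [1.135, 0.286, 1.577, -0, 1.279, -0.15], TCP at [0.19, 0.648, 0.25] pointing down, gripper open.
Joint ranges: [-2.77, 2.77], [-0.9, 2.22], [0.21, 2.48], [-1.53, 4.67], [0.24, 2.81], [-2.84, 2.84]. Speed limits (rad/s): [2.79, 2.79, 3.14, 3.14, 3.14, 3.14].

## Interface

Orientations are given as a unit quaternion [x, y, z, w].
In Python, from plant import monitor, eyes, ctrl gives the robot as it stands.
- The arm moves only by the shell command python3 -m handwheel 'ROWS' [FORCE]. ROWS is JSON, a list of rows, each a list of 7 numbers: the shift along the tool's x, y, z in units of 40 cm (1.0 is 40 cm), then the turn, a rotation vector about the tool's x, y, z in units of pi rad (1.0 is pi rad), then the opening, from -1 (shut) to 1 (fully open). A call has 1 to 12 rows; each row is the pose to reach, as a shift and turn from the pose commanded when the call began, along the tool's axes at that moment, turning the shorter way round; what a row does not reach only later rows make up. A row lasts 1/8 s, in which the tool goes at most 62.5 mm and 10.7 degrees, less where a joint would pass 70% of its speed; a pose out of reach is approached as far as the arm can. A call with a number of a shift or a turn outside -1 to 1 is refused whole. A call with a gripper value outside its range is refused whole. The fingers move at their own pace and stop on an object; FORCE is the grip in N (left out, the last holds). Time passes only in rows, so rows that repeat a pose let the fingers close. It gives the time, the measured TCP pose, the force, the opening and the grip force at its end, in the units of the state.
- monitor.get_state(): the state, without advancing time (a new reading comes with each control period).
- eyes.read_camera(name): name is "scene" or "side" or "wrist"; returns the picture (400x640x3 uint8, red, green, blue); there is no depth.
- eyes.camera_params(name): a dict with "K" (3x3 intrinsics, pixels), "k1" (the pictures are not rectified: a ray, as slopes to the right and down, at radius r is drawn at 1 + k1 r^2 times it, then the intrinsics apply), "R" (3x3) and "t" (3): a world point X has camera coordinates R X + t. Camera axes: x right, y down, z forward; pixel columns grow to the right and rows downward; lengths in m; the calibration is good to about 2 mm. A picture is of the moment at which its call begins: read the wrist's pose just before it. camera_params takes no time and is no camera call; for the wrist camera it gives the pose at the moment of the call.
- ctrl.sign_off(): hands the job in; it is judged then, once.
The state is a dict: "time": time; "qpos": joint angles; "dq": joint speeds; "joint_efforts": joint torques, N m; "eef_pos": TCP position; "tcp_rot": TCP orientation; "contact_force": force on the tool from outside, world axes, zero at the start; "wrist_torque": the same for the moment, N m; "opening": opening from 0.0 (shut) to 1.0 (fully open); "finger_force": force on a finger pad.
Only numpy, scipy, OpenCV 4.12 (cv2) and the standard library are available. Lean on these libraries where they do the work, as an engineer would, in place of code of your own. Each camera call takes 0.05 s, during which the arm holds its last target. There are 200 camera calls.

## Task

Make the syringe dispenser ready: by its black handwheel, wind the blue carriage up to the syringe until it just touches the end of the plunger, without pushing the plunger in by more than a few millimetres. Then flip the red toggle on the separate switch box over to on (the side with the green dot). Move the carriage only by the handwheel, do not bump the syringe, and leave the bottles and glassware where they stand.

Things in the scene. Friction and masses are not known exactly. Their poses are not given: they have to be found in the camera images.
- pump: Syringe dispenser, fixed, cream bed 110 x 420 x 40 mm (x, y, z). Origin: centre of its underside. Its y axis runs along the bed from the handwheel end to the syringe end; z is up. A 90 x 90 mm grey gearbox, top 62 mm above the bench, carries the handwheel 150 mm from the origin towards -y; the syringe's axis lies 84 mm above the bench. No part of it is over 111 mm high.
- handwheel (a joint): Black handwheel: round solid disc on an upright axle. Value: angle in rad, 0 at the start, growing as it turns clockwise seen from above; range 0 to 10.6. Each rad moves the carriage 8 mm towards the syringe; turning back winds it back. Turns with about 0.1 N m, stays where left. It needs about 3 to 6 rad, so let go and grip again; it can be gripped across at any yaw.
- wheel_grip (a point): Centre of the handwheel, on its axle at half its thickness, 99 mm above the bench. The disc is 62 mm across, 22 mm thick, ribbed, with a white index mark on top; below it only a 26 mm thick stem, down to the gearbox 26 mm lower than the disc. The carriage's near side is at least 80 mm from the axle. This point turns with the wheel.
- carriage: Carriage on two rods, driven by the handwheel through rack and pinion: black foot 84 mm wide (x), blue block 44 x 30 x 46 mm whose top is 106 mm above the bench. It travels along the dispenser's y. Always starts wound right back.
- pusher_face (a point): Middle of the blue block's face that looks to the syringe (+y), 84 mm above the bench. Axes as the dispenser's.
- plunger_end (a point): Middle of the outer face of the plunger's thumb plate (white disc 31 mm across), 84 mm above the bench; axes as the dispenser's. The gap to close is pusher_face to plunger_end along the dispenser's y, 25 to 45 mm at the start. The plunger slides into the barrel (+y) when pushed with some 12 N and stays there.
- plunger: White plunger; origin at plunger_end.
- syringe: Clear syringe barrel, 31 mm across, 130 mm long, fixed on the dispenser; origin at the middle of its open end, its y axis towards the outlet.
- switch_box: Cream drive switch box, fixed, 120 x 90 x 45 mm (x, y, z). Origin: centre of its underside. Black dot at the -x end of its top = off, green dot at the +x end = on.
- toggle (a joint): Steel toggle lever with a red ball, hinged about the switch box's y axis 50 mm above the bench over the box's origin; 0 = off (leans 0.5 rad to the box's -x), 1.0 = on (leans 0.5 rad to +x). Over-centre: it drops by itself to the nearer end and rests there; a light push (under 2 N) flips it. Starts off.
- toggle_tip (a point): Centre of the toggle's red ball (24 mm across), 65 mm from the hinge; 107 mm above the bench at either end, 115 mm at mid-swing. Off, it stands 31 mm to the box's -x of the origin.
- amber_bottle: Bystander, loose: brown glass bottle, blue cap, 64 mm across, 150 mm tall; origin at the centre of its underside.
- clear_bottle: Bystander, loose: clear glass bottle, blue cap, 72 mm across, 170 mm tall; origin at the centre of its underside.
- beaker: Bystander, loose: open glass beaker, 70 mm across, 85 mm tall; origin at the centre of its underside.
- jar: Bystander, loose: small glass jar, white lid, 58 mm across, 65 mm tall; origin at the centre of its underside.
- dishes: Bystander, loose: stack of clear dishes, 90 mm across, 45 mm tall; origin at the centre of its underside.
- tip_box: Bystander, loose: blue box with clear cover, 85 x 120 x 65 mm; origin at the centre of its underside.
Mind the look-alikes: they are no part of the job. What is shaped like the switch_box but yellow is not meant.

How it is judged:
On the way, in this order (a step that is already met when the one before it is completed fails the run):
1. the carriage has been wound up to touch the plunger (y of pusher_face in the frame of plunger_end above -0.0015 m and distance of plunger_end from where it was at the start of the episode below 0.005 m), for 0.2 s.
2. then the toggle is flipped on (value of joint toggle above 0.85 rad), for 0.2 s.
At the end, for the whole second after the job is handed in: The carriage's face touches the plunger's end (gap under 1.5 mm), the plunger has been pushed in less than 5 mm from where it started, the handwheel is at rest and the toggle rests on (beyond 0.85 of 1.0 rad) (all of step 1 and value of joint toggle above 0.85 rad and velocity of joint handwheel between -0.05 and 0.05 rad/s).
It fails at once if the plunger is pushed in, or pulled out, 5 mm or more (distance of plunger_end from where it was at the start of the episode above 0.005 m).
It fails at once if the robot pushes the carriage itself (over 3 N) (contact force between any of the arm, the fingers and carriage above 3 N).
It fails at once if the robot bumps the plunger or the syringe (over 3 N) (contact force between any of the arm, the fingers and plunger above 3 N or contact force between any of the arm, the fingers and syringe above 3 N).
It fails at once if a loose bystander is shifted by more than 25 mm or knocked over (distance of any of amber_bottle, clear_bottle, beaker, jar, dishes, tip_box from where it was at the start of the episode above 0.025 m or angle between any of amber_bottle, clear_bottle, beaker, jar, dishes, tip_box's own z axis and vertical above 0.5 rad).
It also fails if it takes over 64 s, if anything falls off the work surface, if the arm or the gripper's body presses on something with over 40 N, if the wrist force passes 120 N, or if a joint passes its speed limit or range.

## Working session

There is one attempt and no reset: what is moved stays moved. The work goes in short steps, Python scripts to look and compute and a shell command to move; the robot and the scene stay as the last step left them, time stands still between calls to the robot, and variables do not carry over. Pictures are saved under pics/ and viewed, at most 10 in all, crops included, and the job is handed in when it is done.

```bash
ls; mkdir -p pics
python3 - <<'E'
from plant import monitor, eyes, ctrl
import cv2, json
s=monitor.get_state(); print(s)
for n in ("scene","side"):
    im=eyes.read_camera(n); cv2.imwrite(f"pics/{n}0.png",im[:,:,::-1])
    p=eyes.camera_params(n); print(n,p)
E
```

```text
pics
{'time': 0.0, 'qpos': array([ 1.13500968e+00,  2.87193529e-01,  1.57818909e+00,  2.49113375e-05,
        1.27862401e+00, -1.50000378e-01]), 'dq': array([0.00101945, 0.00054748, 0.00019992, 0.00056689, 0.00035651,
       0.00139463]), 'joint_efforts': array([-1.22470596e-03, -4.06000757e+01, -2.92616916e+01, -2.76172250e-04,
        5.69084994e-03, -9.14871805e-07]), 'eef_pos': array([0.18999146, 0.64706162, 0.24892201]), 'tcp_rot': array([ 1.42410819e-01,  9.89806901e-01, -1.15214388e-03, -3.59902070e-04]), 'contact_force': array([-1.76572252, -0.30398642,  0.27406776]), 'wrist_torque': array([-0.00904623, -0.02693682,  0.03233599]), 'finger_force': 0.0, 'opening': 0.9992230297679208}
scene {'K': array([[387.59445054,   0.        , 323.26166944],
       [  0.        , 387.59445054, 199.99022218],
       [  0.        ,   0.        ,   1.        ]]), 'k1': 0.0029692085205031203, 'R': array([[-1.65821592e-01,  9.86155441e-01, -8.03096645e-04],
       [ 7.82148379e-01,  1.31021814e-01, -6.09161060e-01],
       [-6.00622271e-01, -1.01640198e-01, -7.93046126e-01]]), 't': array([ 0.08745241, -0.37298266,  1.66904768])}
side {'K': array([[402.55457263,   0.        , 320.8970417 ],
       [  0.        , 402.55457263, 202.23488238],
       [  0.        ,   0.        ,   1.        ]]), 'k1': -0.026294628605566975, 'R': array([[ 0.92937255, -0.36908143,  0.00675031],
       [-0.28274399, -0.72348724, -0.62977936],
       [ 0.23732363,  0.58339104, -0.77674474]]), 't': array([-0.49610339,  0.21031211,  1.26490214])}
```

View pics/scene0.png

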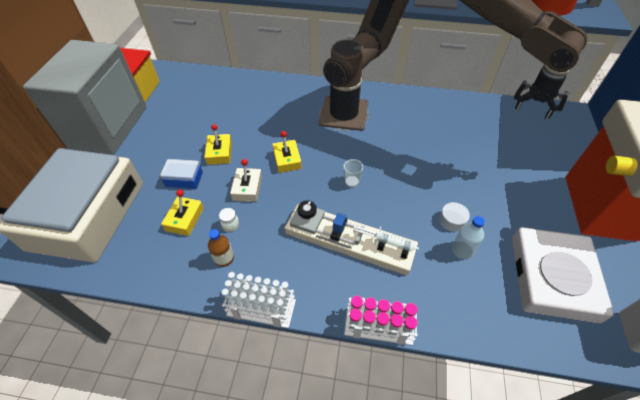

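View pics/side0.png

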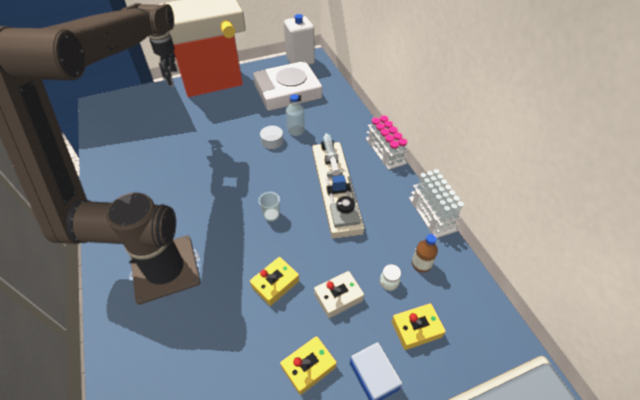

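Scene: the pump lies between px (285,230) and (415,260), with its black wheel at about (307,209). The cream switch box is at (246,184), its ball at (245,163). In the side view the wheel is at (346,204), and the cream box at (340,293) has its ball at (332,286). I'll zoom in on these for sub-pixel picks.

Run:
```python
import cv2, numpy as np
a=cv2.imread("pics/scene0.png"); b=cv2.imread("pics/side0.png")
def c(im,x,y,w,h,s): return cv2.resize(im[y:y+h,x:x+w],None,fx=s,fy=s,interpolation=cv2.INTER_CUBIC)
# top: scene pump 280..420 x195..275 at 5 -> 700x400 ; 
top=c(a,280,195,140,75,5)            # 700x375
bl=c(a,226,150,42,55,4)   # 168x220
br=c(b,310,130,60,110,2) # 120x220
b2=c(b,310,265,60,55,4) #240x220
row=np.hstack([bl,br,b2]); row=np.pad(row,((0,0),(0,700-row.shape[1]),(0,0)))
cv2.imwrite("pics/z1.png",np.vstack([top,row]))
```

```text
(no output)
```

View pics/z1.png

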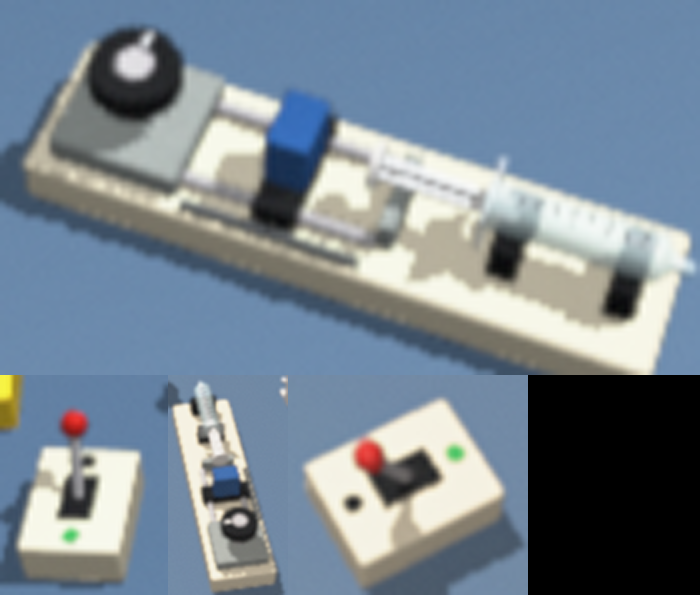

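The zoom shows the wheel hub at (134,64), the bed's near-left top corner at (25,165) and far-right top corner at (692,232), and the box dots and ball in both cameras. Next I turn these into positions.

```bash
cat > h.py <<'E'
import numpy as np, cv2
from scipy.optimize import least_squares
from scipy.spatial.transform import Rotation as Rot
def ray(p,uv):
    # cv2 k1 model is identical: x_d = x(1+k1 r^2)
    n=cv2.undistortPoints(np.array([[uv]],float),p["K"],np.array([p["k1"],0,0,0.]))[0,0]
    d=p["R"].T@np.array([n[0],n[1],1.]); return -p["R"].T@p["t"],d
def onz(p,uv,z):
    o,d=ray(p,uv); return o+d*(z-o[2])/d[2]
def proj(p,X):
    return cv2.projectPoints(np.atleast_2d(X).astype(float),cv2.Rodrigues(p["R"])[0],p["t"],p["K"],np.array([p["k1"],0,0,0.]))[0][:,0]
def tri(obs):
    A=0;b=0
    for p,uv in obs:
        o,d=ray(p,uv); d=d/np.linalg.norm(d); M=np.eye(3)-np.outer(d,d); A=A+M; b=b+M@o
    return np.linalg.solve(A,b)
def toolmove(s,target,unit=True):
    """rows' shift (units of 40cm) from state s to a world TCP target"""
    return Rot.from_quat(s["tcp_rot"]).inv().apply(np.array(target)-s["eef_pos"])/0.4
E
python3 - <<'E'
from h import *
from plant import eyes
a=eyes.camera_params("scene"); b=eyes.camera_params("side")
m=lambda x0,y0,s,u,v:(x0+(u+.5)/s-.5,y0+(v+.5)/s-.5)
T=lambda u,v:m(280,195,5,u,v); BL=lambda u,v:m(226,150,4,u,v-375); BR=lambda u,v:m(310,130,2,u-168,v-375); B2=lambda u,v:m(310,265,4,u-288,v-375)
np.set_printoptions(precision=4,suppress=True)
print("hub scene",onz(a,T(134,64),.110),"side",onz(b,BR(236,521),.110),"tri",tri([(a,T(134,64)),(b,BR(236,521))]))
print("bed corners",onz(a,T(25,165),.04),onz(a,T(692,232),.04),onz(a,T(648,375),.04))
for n,p,q,z in(("green",(70,535),(455,453),.045),("black",(88,460),(353,502),.045),("ball",(74,423),(368,457),.107)):
    print(n,onz(a,BL(*p),z),onz(b,B2(*q),z),tri([(a,BL(*p)),(b,B2(*q))]))
E
```

```text
hub scene [ 0.5995 -0.0419  0.11  ] side [ 0.5962 -0.0404  0.11  ] tri [ 0.5974 -0.041   0.1089]
bed corners [ 0.6413 -0.1086  0.04  ] [0.6208 0.321  0.04  ] [0.727  0.2967 0.04  ]
green [ 0.5136 -0.2861  0.045 ] [ 0.5172 -0.2847  0.045 ] [ 0.5161 -0.2854  0.0478]
black [ 0.4263 -0.2954  0.045 ] [ 0.4324 -0.2934  0.045 ] [ 0.4309 -0.2944  0.0494]
ball [ 0.4386 -0.2944  0.107 ] [ 0.4426 -0.2933  0.107 ] [ 0.4416 -0.2939  0.1096]
```

Run:
```python
from h import *
from plant import eyes,monitor
np.set_printoptions(precision=4,suppress=True)
s=monitor.get_state(); w=eyes.camera_params("wrist")
T=Rot.from_quat(s["tcp_rot"])
print("half",toolmove(s,[.40,.30,.25]),"full",toolmove(s,[.598,-.041,.25]))
print("cam in tool",T.inv().apply(-w["R"].T@w["t"]-s["eef_pos"]),"axes",T.inv().as_matrix()@w["R"].T,w["K"][0])
```

```text
half [-0.7483 -0.6846 -0.0012] full [-1.4636 -1.3629  0.    ]
cam in tool [ 0.086  -0.0003 -0.1233] axes [[-0.0003 -0.9456 -0.3253]
 [ 1.      0.     -0.0011]
 [ 0.001  -0.3253  0.9456]] [278.8524   0.     320.9153]
```

```bash
python3 -m handwheel '[[-0.75,-0.69,0,0,0,0,1],[-0.75,-0.69,0,0,0,0,1],[-0.75,-0.69,0,0,0,0,1],[-0.75,-0.69,0,0,0,0,1],[-0.75,-0.69,0,0,0,0,1],[-0.75,-0.69,0,0,0,0,1],[-0.75,-0.69,0,0,0,0,1]]'
python3 -m handwheel '[[-0.71,-0.67,0,0,0,-0.4,1],[-0.71,-0.67,0,0,0,-0.4,1],[-0.71,-0.67,0,0,0,-0.4,1],[-0.71,-0.67,0,0,0,-0.4,1],[-0.71,-0.67,0,0,0,-0.4,1],[-0.71,-0.67,0,0,0,-0.4,1],[-0.71,-0.67,0,0,0,-0.4,1],[-0.71,-0.67,0,0,0,-0.4,1],[-0.71,-0.67,0,0,0,-0.4,1],[-0.71,-0.67,0,0,0,-0.4,1]]'
python3 - <<'E'
from h import *
from plant import eyes,monitor
np.set_printoptions(precision=4,suppress=True)
s=monitor.get_state(); w=eyes.camera_params("wrist"); im=eyes.read_camera("wrist")
print(s["time"],s["qpos"],s["eef_pos"],s["tcp_rot"])
cv2.imwrite("pics/w1.png",im[:,:,::-1]); np.savez("w1.npz",**w)
E
```

```text
time: 0.98
eef_pos: [0.4011, 0.2957, 0.25]
tcp_rot: [0.144, 0.99, -0.0, -0.0]
contact_force: [0.1, 0.7, 0.3]
opening: 1.001
finger_force: 0.0
time: 2.22
eef_pos: [0.5966, -0.0377, 0.2501]
tcp_rot: [-0.467, 0.884, 0.0, -0.0]
contact_force: [-1.1, 0.5, 0.7]
opening: 1.002
finger_force: 0.0
2.225 [-0.2328  0.1187  1.7723  0.0002  1.2513 -2.7751] [ 0.5966 -0.0377  0.2501] [-0.4669  0.8843  0.0003 -0.0002]
```

View pics/w1.png

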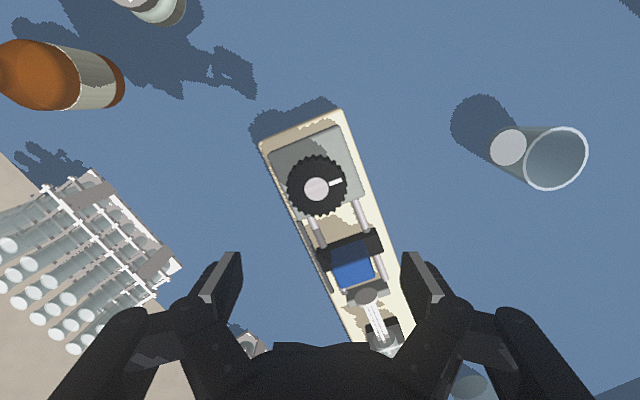

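The wrist view shows the wheel hub at (316,189), the blue block around (352,268), the near bed corners at (262,145) and (340,110), and the thumb plate region around (366,298). Locating these, with an enlarged crop of the gap.

Run:
```python
from h import *
np.set_printoptions(precision=4,suppress=True)
w=dict(np.load("w1.npz")); w["k1"]=float(w["k1"])
im=cv2.imread("pics/w1.png")
print("hub",onz(w,(316,189),.110), "bed near corners",onz(w,(260,145),.04),onz(w,(341,109),.04))
c=im[220:350,290:420]; c=cv2.resize(c,None,fx=4.5,fy=4.5,interpolation=cv2.INTER_CUBIC)
# overlay predicted: projected syringe axis line etc
cv2.imwrite("pics/z2.png",c)
```

```text
hub [ 0.598 -0.041  0.11 ] bed near corners [ 0.6352 -0.1063  0.04  ] [ 0.5333 -0.0862  0.04  ]
```

View pics/z2.png

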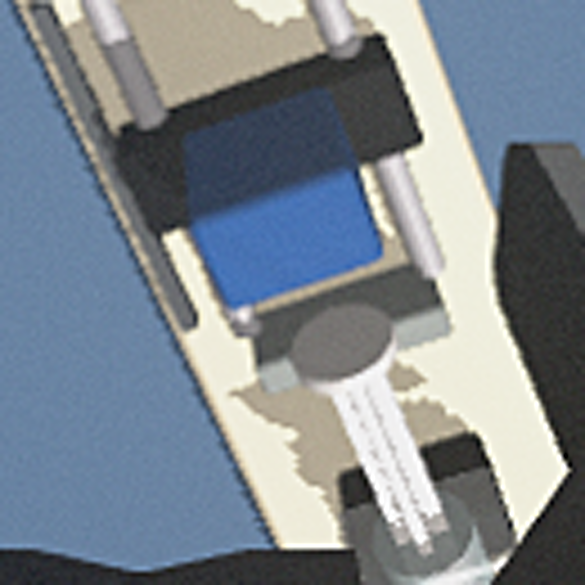

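The crop shows the block's top face edge towards the syringe running from (235,310) to (382,252). The thumb plate's outer face is an ellipse centred at about (343,345).

Run:
```python
from h import *
from plant import monitor
np.set_printoptions(precision=4,suppress=True)
w=dict(np.load("w1.npz")); w["k1"]=float(w["k1"])
m=lambda u,v:(290+(u+.5)/4.5-.5,220+(v+.5)/4.5-.5)
W=np.array([.598,-.041])
L,R=onz(w,m(235,310),.106)[:2],onz(w,m(382,252),.106)[:2]
bL,bR=onz(w,m(196,222),.106)[:2],onz(w,m(355,168),.106)[:2]
P=onz(w,m(343,345),.084)[:2]
print("block corners",L,R,np.linalg.norm(L-R),bL,bR,"plate",P)
c0,c1=onz(w,(260,145),.04)[:2],onz(w,(341,109),.04)[:2]
for n,y in (("plate-wheel",P-W),("edge normal",np.array([-(R-L)[1],(R-L)[0]])),("bed end",np.array([(c0-c1)[1],-(c0-c1)[0]])),("bedfar",np.array([.674,.309])-W),("blockmid-wheel",(L+R)/2-W)):
    print(n,np.degrees(np.arctan2(y[0],y[1])))
u=(P-W)/np.linalg.norm(P-W); print("y axis",u,"gap",(P-(L+R)/2)@u,"rad",(P-(L+R)/2)@u/.008,"thick",((L+R)/2-(bL+bR)/2)@u, "axle to back",((bL+bR)/2-W)@u)
s=monitor.get_state(); print(s["eef_pos"],toolmove(s,[.598,-.041,.099]))
```

```text
block corners [0.6424 0.075 ] [0.6026 0.0813] 0.04027989117335755 [0.6361 0.0476] [0.5957 0.0568] plate [0.6317 0.1169]
plate-wheel 12.051140801999484
edge normal -171.0520205752001
bed end -168.84934183629838
bedfar 12.251180423399392
blockmid-wheel 11.61182855799833
y axis [0.2088 0.978 ] gap 0.039804911445083226 rad 4.9756139306354035 thick 0.026727475088674575 axle to back 0.09487700229124985
[ 0.5967 -0.0377  0.2503] [ 0.005  -0.0075  0.3783]
```

```bash
python3 -m handwheel '[[0.005,-0.0075,0.12,0,0,0,1],[0.005,-0.0075,0.24,0,0,0,1],[0.005,-0.0075,0.32,0,0,0,1],[0.005,-0.0075,0.388,0,0,0,1],[0.005,-0.0075,0.388,0,0,0,1],[0.005,-0.0075,0.388,0,0,0,1]]'
python3 - <<'E'
from plant import monitor
s=monitor.get_state(); print(s["eef_pos"],s["contact_force"],s["wrist_torque"])
E
python3 -m handwheel '[[0,0,0,0,0,0,-0.2],[0,0,0,0,0,0,-1],[0,0,0,0,0,0,-1],[0,0,0,0,0,0,-1],[0,0,0,0,0,0,-1],[0,0,0,0,0,0,-1]]' 30
python3 - <<'E'
from plant import monitor
s=monitor.get_state(); print(s["eef_pos"],s["contact_force"],s["wrist_torque"],s["qpos"])
E
```

```text
time: 3.02
eef_pos: [0.5993, -0.0419, 0.0966]
tcp_rot: [-0.467, 0.884, -0.001, 0.001]
contact_force: [1.0, -0.6, 0.7]
opening: 0.998
finger_force: 0.0
[ 0.59929853 -0.04191221  0.09659331] [ 0.96560316 -0.58720164  0.69602977] [-0.01160553  0.01622377 -0.03320318]
time: 3.78
eef_pos: [0.5993, -0.0422, 0.0972]
tcp_rot: [-0.467, 0.885, -0.0, 0.001]
contact_force: [-2.2, 1.6, 6.9]
opening: 0.718
finger_force: 33.0
[ 0.59931305 -0.04219805  0.09724998] [-2.21809134  1.61733105  6.85774331] [0.28261214 0.42169853 0.00523693] [-2.39255799e-01  2.94104715e-01  1.86905175e+00  6.75898650e-04
  9.76855003e-01 -2.78115099e+00]
```

```bash
python3 -m handwheel '[[0,0,0,0,0,0.05,-1],[0,0,0,0,0,0.1,-1],[0,0,0,0,0,0.15,-1],[0,0,0,0,0,0.2,-1],[0,0,0,0,0,0.25,-1],[0,0,0,0,0,0.3,-1],[0,0,0,0,0,0.35,-1],[0,0,0,0,0,0.4,-1],[0,0,0,0,0,0.45,-1],[0,0,0,0,0,0.5,-1],[0,0,0,0,0,0.5,-1]]'
cat > st.py <<'E'
from plant import monitor
import numpy as np
np.set_printoptions(precision=3,suppress=True)
s=monitor.get_state(); print(s["time"],s["eef_pos"],"F",s["contact_force"],"M",s["wrist_torque"],"q",s["qpos"],"grip",s["finger_force"])
E
python3 st.py
```

```text
time: 5.15
eef_pos: [0.599, -0.0407, 0.0973]
tcp_rot: [0.296, 0.955, 0.001, -0.0]
contact_force: [-2.9, 5.7, 7.9]
opening: 0.717
finger_force: 33.3
5.15 [ 0.599 -0.041  0.097] F [-2.873  5.748  7.883] M [ 0.746  0.552 -0.092] q [-0.238  0.294  1.869  0.003  0.978 -1.209] grip 33.27758073806763
```

```bash
python3 -m handwheel '[[0,0,0,0,0,0.05,-1],[0,0,0,0,0,0.1,-1],[0,0,0,0,0,0.15,-1],[0,0,0,0,0,0.2,-1],[0,0,0,0,0,0.25,-1],[0,0,0,0,0,0.3,-1],[0,0,0,0,0,0.35,-1],[0,0,0,0,0,0.4,-1],[0,0,0,0,0,0.45,-1],[0,0,0,0,0,0.5,-1],[0,0,0,0,0,0.5,-1]]'
python3 st.py
python3 - <<'E'
from h import *
from plant import eyes
np.savez("c.npz",s=eyes.read_camera("scene"),d=eyes.read_camera("side"),w=eyes.read_camera("wrist"))
d=np.load("c.npz"); r=lambda im,f:cv2.resize(im,None,fx=f,fy=f,interpolation=cv2.INTER_CUBIC)[:,:,::-1]
a=r(d["s"][190:265,280:420],4)
b=r(d["d"][130:240,300:370],2.7)[:297]
row=np.hstack([a,np.pad(b,((0,300-b.shape[0]),(0,0),(0,0)))])
w=r(d["w"],.75)[:300]
w=np.pad(w,((0,0),(0,row.shape[1]-480),(0,0)))
cv2.imwrite("pics/z3.png",np.vstack([row,w]))
E
```

```text
time: 6.52
eef_pos: [0.6005, -0.0405, 0.0973]
tcp_rot: [0.885, 0.466, 0.003, -0.0]
contact_force: [2.4, 6.1, 5.0]
opening: 0.716
finger_force: 33.0
6.525 [ 0.601 -0.04   0.097] F [2.365 6.145 4.963] M [ 1.084 -0.174 -0.125] q [-0.237  0.295  1.868  0.006  0.974  0.362] grip 32.970746755599976
```

View pics/z3.png

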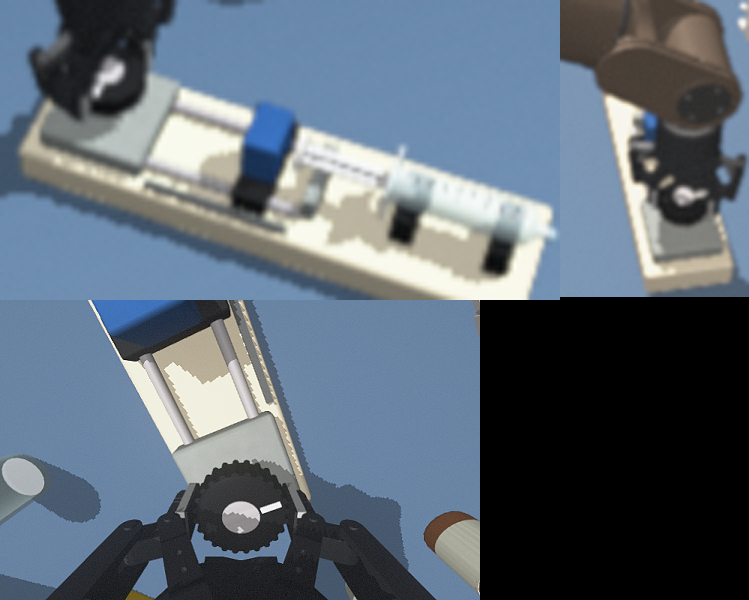

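The block has advanced and the index mark still sits the same way in the jaws, so nothing has slipped. The plate is still roughly 13 mm ahead. I'll turn 0.9 rad more, then continue in small steps watching the torque.

```bash
python3 -m handwheel '[[0,0,0,0,0,0.05,-1],[0,0,0,0,0,0.1,-1],[0,0,0,0,0,0.15,-1],[0,0,0,0,0,0.2,-1],[0,0,0,0,0,0.24,-1],[0,0,0,0,0,0.28,-1]]' >/dev/null; python3 st.py
python3 -m handwheel '[[0,0,0,0,0,0.02,-1],[0,0,0,0,0,0.04,-1]]' >/dev/null; python3 st.py
python3 -m handwheel '[[0,0,0,0,0,0.02,-1],[0,0,0,0,0,0.04,-1]]' >/dev/null; python3 st.py
```

```text
7.425 [ 0.601 -0.041  0.097] F [3.285 4.779 1.998] M [ 0.64  -0.393  0.096] q [-0.238  0.295  1.868  0.004  0.972  1.244] grip 32.88991570472717
7.675 [ 0.601 -0.041  0.097] F [3.061 4.539 2.207] M [ 0.569 -0.431  0.099] q [-0.238  0.295  1.868  0.003  0.972  1.367] grip 32.889872789382935
7.925 [ 0.601 -0.042  0.097] F [2.875 4.616 2.331] M [ 0.537 -0.423  0.056] q [-0.238  0.295  1.868  0.003  0.972  1.493] grip 32.8900283575058
```

```bash
for i in 1; do python3 -m handwheel '[[0,0,0,0,0,0.02,-1],[0,0,0,0,0,0.04,-1]]' >/dev/null; python3 st.py; done
python3 -m handwheel '[[0,0,0,0,0,0.02,-1],[0,0,0,0,0,0.04,-1]]' >/dev/null; python3 st.py
```

```text
8.175 [ 0.601 -0.042  0.097] F [2.408 3.051 2.361] M [ 0.444 -0.344  0.055] q [-0.238  0.295  1.868  0.003  0.972  1.619] grip 32.893420457839966
8.425 [ 0.601 -0.042  0.097] F [3.572 3.311 2.042] M [ 0.362 -0.258  0.229] q [-0.238  0.295  1.868  0.002  0.972  1.744] grip 32.886292934417725
```

Run:
```python
from h import *
from plant import eyes
a=eyes.read_camera("scene")[190:265,320:420]
cv2.imwrite("pics/z4.png",cv2.resize(a,None,fx=7,fy=7,interpolation=cv2.INTER_CUBIC)[:,:,::-1])
```

```text
(no output)
```

View pics/z4.png

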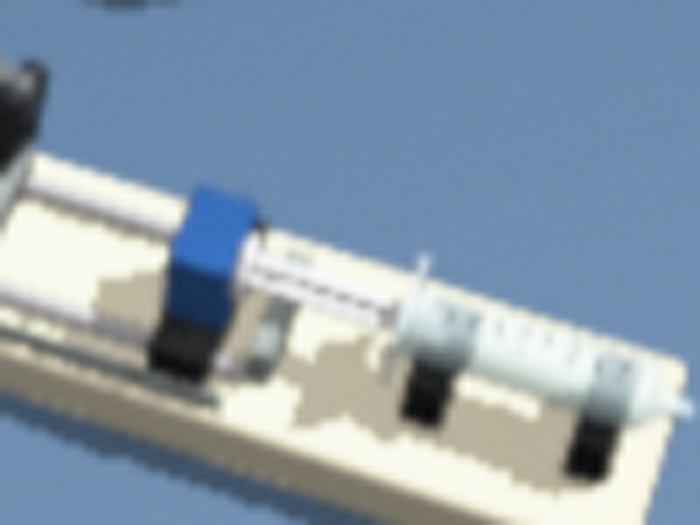

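The torque jumped from 0.06 to 0.23 N m on the last step, and the picture shows the block's face at the thumb plate (240,260). One more 1 mm step should confirm contact.

```bash
python3 -m handwheel '[[0,0,0,0,0,0.01,-1],[0,0,0,0,0,0.03,-1]]' >/dev/null; python3 st.py
python3 -m handwheel '[[0,0,0,0,0,0.015,-1]]' >/dev/null; python3 st.py
```

```text
8.725 [ 0.601 -0.042  0.097] F [3.089 3.248 3.138] M [ 0.381 -0.388  0.164] q [-0.239  0.295  1.868  0.002  0.973  1.837] grip 32.953137159347534
8.85 [ 0.601 -0.042  0.097] F [4.461 3.759 3.165] M [ 0.442 -0.368  0.167] q [-0.239  0.295  1.868  0.002  0.973  1.884] grip 32.97651708126068
```

Sustained higher torque means contact, with the plunger pushed in about 1–2 mm. Now release, rise and check.

```bash
python3 -m handwheel '[[0,0,0,0,0,0,-1],[0,0,0,0,0,0,0.6],[0,0,0,0,0,0,1],[0,0,0,0,0,0,1],[0,0,0,0,0,0,1],[0,0,-0.1,0,0,0,1],[0,0,-0.2,0,0,0,1],[0,0,-0.3,0,0,0,1],[0,0,-0.4,0,0,0,1],[0,0,-0.4,0,0,0,1]]'
python3 - <<'E'
from h import *
from plant import eyes,monitor
np.set_printoptions(precision=4,suppress=True)
s=monitor.get_state(); w=eyes.camera_params("wrist"); im=eyes.read_camera("wrist")
print(s["qpos"],s["eef_pos"])
cv2.imwrite("pics/w2.png",im[:,:,::-1]); np.savez("w2.npz",**w)
p=proj(w,[.63,.105,.095])[0]; print(p)
x,y=int(np.clip(p[0]-70,0,500)),int(np.clip(p[1]-55,0,290)); print(x,y)
cv2.imwrite("pics/z5.png",cv2.resize(im[y:y+110,x:x+140],None,fx=5,fy=5,interpolation=cv2.INTER_CUBIC)[:,:,::-1])
a=eyes.camera_params("scene")
for uv in ((217,160),(287,162),(182,222)): print("yellow",onz(a,uv,.03))
E
```

```text
time: 10.1
eef_pos: [0.6006, -0.0428, 0.26]
tcp_rot: [0.962, -0.273, 0.004, -0.0]
contact_force: [0.6, 0.9, -0.4]
opening: 0.997
finger_force: 0.0
[-0.2395  0.1156  1.7574 -0.0001  1.2597  1.8841] [ 0.6006 -0.0428  0.26  ]
[196.3698 226.7411]
126 171
yellow [ 0.3797 -0.4309  0.03  ]
yellow [ 0.3462 -0.1684  0.03  ]
yellow [ 0.6696 -0.4523  0.03  ]
```

View pics/z5.png

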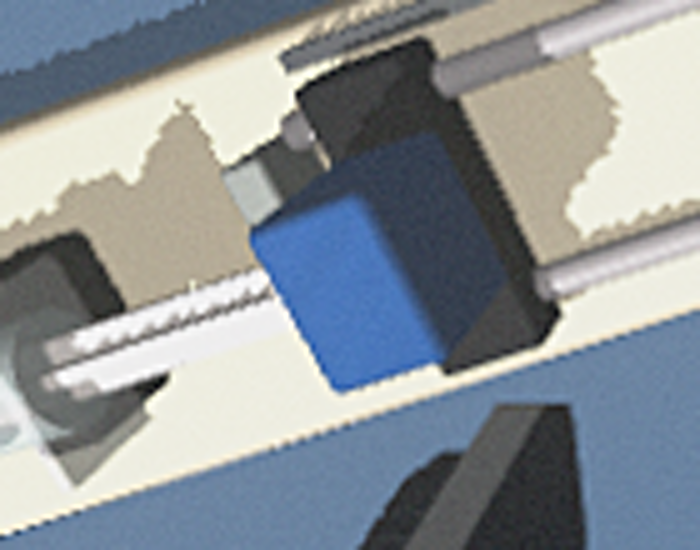

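The plate is now hidden behind the block's leading top edge, (252,232) to (340,390). Checking how far that edge has travelled, and working out the toggle approach.

Run:
```python
from h import *
from plant import monitor
np.set_printoptions(precision=4,suppress=True)
w=dict(np.load("w2.npz")); w["k1"]=float(w["k1"])
m=lambda u,v:(126+(u+.5)/5-.5,171+(v+.5)/5-.5)
L,R=onz(w,m(252,232),.106)[:2],onz(w,m(341,391),.106)[:2]
u=np.array([.2088,.978]); W=np.array([.598,-.041])
print("face along y now",((L+R)/2-W)@u,"before",(np.array([.6225,.07815])-W)@u,"plate est",(np.array([.6317,.1169])-W)@u)
s=monitor.get_state()
bx=np.array([np.cos(.1),np.sin(.1)]); O=np.array([.4725,-.2905]); S=O-bx*.075
print("start",S,"shift@z.20",toolmove(s,[*S,.20]))
```

```text
face along y now 0.15821951160924863 before 0.12164430000000002 plate est 0.16146276
start [ 0.3979 -0.298 ] shift@z.20 [-0.0937  0.8081  0.1413]
```

Vision and joint travel agree at about 37 mm. I'll look straight down into the gap to confirm contact before leaving it.

```bash
python3 -m handwheel '[[-0.066,-0.17,0.1,0,0,-0.61,1],[-0.066,-0.17,0.1,0,0,-0.61,1],[-0.066,-0.17,0.1,0,0,-0.61,1],[-0.066,-0.17,0.1,0,0,-0.61,1],[-0.066,-0.17,0.1,0,0,-0.61,1],[-0.066,-0.17,0.1,0,0,-0.61,1],[-0.066,-0.17,0.1,0,0,-0.61,1],[-0.066,-0.17,0.1,0,0,-0.61,1],[-0.066,-0.17,0.1,0,0,-0.61,1],[-0.066,-0.17,0.1,0,0,-0.61,1],[-0.066,-0.17,0.1,0,0,-0.61,1],[-0.066,-0.17,0.1,0,0,-0.61,1]]'
python3 - <<'E'
from h import *
from plant import eyes,monitor
np.set_printoptions(precision=4,suppress=True)
s=monitor.get_state(); w=eyes.camera_params("wrist"); im=eyes.read_camera("wrist")
print(s["qpos"],s["eef_pos"],s["tcp_rot"])
cv2.imwrite("pics/w3.png",im[:,:,::-1]); np.savez("w3.npz",**w)
p=proj(w,[.631,.113,.09])[0]; print(p)
x,y=int(np.clip(p[0]-55,0,500)),int(np.clip(p[1]-55,0,290)); print(x,y)
cv2.imwrite("pics/z6.png",cv2.resize(im[y:y+100,x:x+110],None,fx=6,fy=6,interpolation=cv2.INTER_CUBIC)[:,:,::-1])
E
```

```text
time: 11.65
eef_pos: [0.6107, 0.0295, 0.2127]
tcp_rot: [0.777, 0.63, -0.001, -0.001]
contact_force: [0.2, 0.9, 0.5]
opening: 1.004
finger_force: 0.0
[-0.1175  0.1829  1.7707 -0.      1.192   0.0904] [0.6107 0.0295 0.2127] [ 0.7766  0.6299 -0.0014 -0.0014]
[327.1521  97.29  ]
272 42
```

View pics/z6.png

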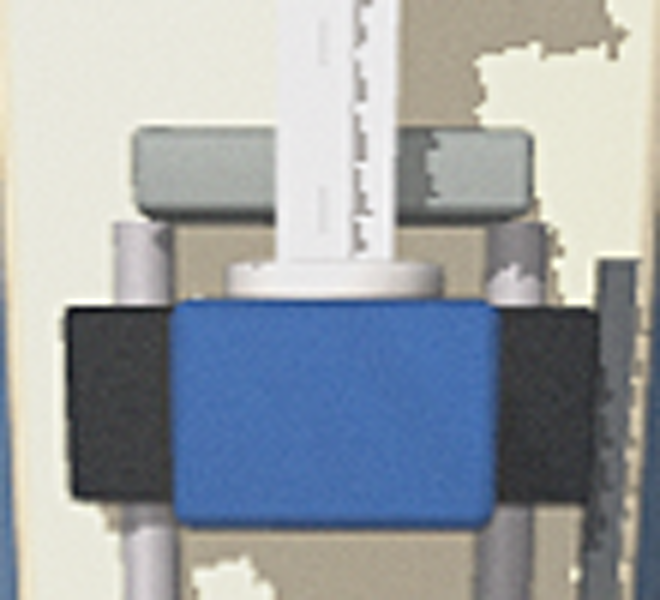

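From straight above there is no gap: the thumb plate sits flush against the block at (335,298). Now the toggle.

Run:
```python
from h import *
from plant import monitor
np.set_printoptions(precision=4,suppress=True)
s=monitor.get_state(); print(toolmove(s,[.398,-.298,.20]), (.1-2*np.arctan2(.6299,.7766))/np.pi)
```

```text
[-0.911  -0.3515  0.0342] -0.4020078669935209
```

```bash
python3 -m handwheel '[[-0.911,-0.3515,0.03,0,0,0.402,-1],[-0.911,-0.3515,0.03,0,0,0.402,-1],[-0.911,-0.3515,0.03,0,0,0.402,-1],[-0.911,-0.3515,0.03,0,0,0.402,-1],[-0.911,-0.3515,0.03,0,0,0.402,-1],[-0.911,-0.3515,0.03,0,0,0.402,-1],[-0.911,-0.3515,0.03,0,0,0.402,-1],[-0.911,-0.3515,0.03,0,0,0.402,-1],[-0.911,-0.3515,0.03,0,0,0.402,-1],[-0.911,-0.3515,0.03,0,0,0.402,-1]]'
python3 - <<'E'
from h import *
from plant import eyes,monitor
np.set_printoptions(precision=4,suppress=True)
s=monitor.get_state(); w=eyes.camera_params("wrist"); im=eyes.read_camera("wrist")
print(s["qpos"],s["eef_pos"],s["tcp_rot"])
hsv=cv2.cvtColor(im,cv2.COLOR_RGB2HSV); m=(((hsv[...,0]<8)|(hsv[...,0]>172))&(hsv[...,1]>170)&(hsv[...,2]>80)).astype(np.uint8)
n,_,st,ce=cv2.connectedComponentsWithStats(m)
for i in range(1,n):
    if st[i,4]>60: print("red",st[i],ce[i],onz(w,ce[i],.107))
g=((hsv[...,0]>50)&(hsv[...,0]<80)&(hsv[...,1]>120)).astype(np.uint8)
n,_,st,ce=cv2.connectedComponentsWithStats(g)
for i in range(1,n):
    if st[i,4]>40: print("green",st[i],ce[i],onz(w,ce[i],.045))
print(proj(w,[.4416,-.2939,.107]),"to start z.114",toolmove(s,[.398,-.298,.114]))
E
```

```text
time: 12.95
eef_pos: [0.3998, -0.2972, 0.2029]
tcp_rot: [0.999, 0.052, -0.0, -0.0]
contact_force: [-0.0, 0.3, 0.5]
opening: 0.0
finger_force: 0.0
[-0.8433 -0.0631  2.0479  0.0002  1.1572  0.624 ] [ 0.3998 -0.2972  0.2029] [ 0.9987  0.0517 -0.0001 -0.0002]
red [308 144  25  27 455] [319.6945 158.5473] [ 0.4375 -0.292   0.107 ]
red [188 297  24  23 309] [197.4175 307.5696] [ 0.2798 -0.1887  0.107 ]
red [456 315  26  22 288] [470.5868 324.9965] [ 0.2859 -0.4591  0.107 ]
green [314  55  16  18 232] [321.2586  63.6121] [ 0.513  -0.2855  0.045 ]
green [187 210  14  13 139] [193.5468 216.2734] [ 0.3471 -0.1618  0.045 ]
green [436 226  13  13 129] [442.0233 231.907 ] [ 0.3565 -0.4378  0.045 ]
[[322.5639 153.6728]] to start z.114 [-0.0046  0.0015  0.2224]
```

```bash
python3 -m handwheel '[[-0.005,0,0.11,0,0,0,-1],[-0.005,0,0.22,0,0,0,-1],[-0.005,0,0.22,0,0,0,-1]]'
python3 -m handwheel '[[0.03,0,0,0,0,0,-1],[0.06,0,0,0,0,0,-1],[0.09,0,0,0,0,0,-1],[0.12,0,0,0,0,0,-1],[0.15,0,0,0,0,0,-1],[0.18,0,0,0,0,0,-1],[0.2,0,0,0,0,0,-1],[0.2,0,0,0,0,0,-1],[0.1,0,-0.05,0,0,0,-1],[0.0,0,-0.22,0,0,0,-1],[0,0,-0.22,0,0,0,-1]]'
python3 - <<'E'
from h import *
from plant import eyes,monitor
np.set_printoptions(precision=4,suppress=True)
w=eyes.camera_params("wrist"); im=eyes.read_camera("wrist")
cv2.imwrite("pics/w4.png",im[:,:,::-1])
hsv=cv2.cvtColor(im,cv2.COLOR_RGB2HSV); m=(((hsv[...,0]<8)|(hsv[...,0]>172))&(hsv[...,1]>170)&(hsv[...,2]>80)).astype(np.uint8)
n,_,st,ce=cv2.connectedComponentsWithStats(m)
for i in range(1,n):
    if st[i,4]>60: print("red",ce[i],onz(w,ce[i],.107))
E
```

```text
time: 13.38
eef_pos: [0.3956, -0.2956, 0.1116]
tcp_rot: [0.999, 0.051, -0.003, -0.003]
contact_force: [0.3, -0.1, 0.1]
opening: 0.001
finger_force: 0.0
time: 14.75
eef_pos: [0.3969, -0.2998, 0.2067]
tcp_rot: [0.999, 0.049, 0.002, 0.002]
contact_force: [0.6, 0.5, -0.1]
opening: -0.0
finger_force: 0.0
red [314.2496  66.3658] [ 0.5018 -0.2848  0.107 ]
red [197.0411 305.4087] [ 0.2779 -0.1898  0.107 ]
red [465.9122 320.4334] [ 0.2843 -0.4584  0.107 ]
```

The ball moved about 62 mm along the box's +x axis and rests on the green-dot side. Handing in.

```bash
python3 -c "
from plant import ctrl; print(ctrl.sign_off())"
```

```text
the job is handed in; nothing more can be done
None
```

The job is handed in, with no verdict returned: the carriage is wound up flush against the plunger (pushed in an estimated 1–2 mm), and the red toggle on the cream switch box is on.

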